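# Pack a box of chocolates into the cool box and clamp it shut

### The arm

A 6-joint arm with a two-finger parallel gripper is mounted at the origin on the work surface. World frame = base frame: x ahead of the robot, y to its left, z up, the work surface at z = 0. Lengths are in m, angles in degrees, forces in N, time in s.
With the tool pointing down it reaches from about 0.275 to 0.85 m from the base axis. Payload 19 kg.
Tool frame: the origin (TCP) lies midway between the tips of the shut fingers; the grasp point (between the pads) lies grip_point_offset behind it (grip_point_offset is the distance from the TCP to the grasp point, in m); z points along the fingers, x is the direction in which the jaws open and shut, and the axes are right-handed (so a half turn about z gives the same grasp; the last joint's range is limited). The gripper opens to 85 mm and grips with 20 to 120 N. Pads are 22 mm wide; open, the fingers measure 114 mm over their backs; the gripper's body (76 mm by 85 mm) begins 54 mm behind the grasp point. The pads swing forward as they close: fully open they stand 13 mm farther back than shut.
Start: joints at [65.89, 8.623, 82.357, -0, 89.026, -7.678], TCP at [0.163, 0.551, 0.231] pointing down, gripper open.
Joint ranges: [-160.23, 160.23], [-39.13, 120.54], [6.94, 153.29], [-79.49, 259.48], [9.18, 160.14], [-161.06, 161.06]. Speed limits (degrees/s): [108.29, 108.29, 127.2, 172.46, 172.46, 172.46].

### API

Orientations are given as a 3x3 rotation matrix whose columns are the frame's x, y, z axes.
In Python, from cell import * gives the robot as it stands.
- The arm moves only by the tool send_rows, never from a script. Its argument "rows" is a list of rows, each a list of 3 entries, a list of its own where there are three numbers: the opening, from 0 (shut) to 1 (fully open), then the shift along the tool's x, y, z in m, then the turn, a rotation vector about the tool's x, y, z in degrees. In form: [[fingers, [x, y, z], [ax, ay, az]], ...]. A call has 1 to 20 rows; each row is the pose to reach, as a shift and turn from the pose commanded when the call began, along the tool's axes at that moment; what a row does not reach only later rows make up. A row lasts 1/8 s, in which the tool goes at most 62.5 mm and 10.7 degrees, less where a joint would pass 70% of its speed; a pose out of reach is approached as far as the arm can. A call with a gripper value outside its range is refused whole. The fingers move at their own pace and stop on an object; "newtons" is the grip in N (left out, the last holds). Time passes only in rows, so rows that repeat a pose let the fingers close. It gives the time, the measured TCP pose, the force and the opening at its end, in the units of the state.
- observe(): the state, without advancing time (a new reading comes with each control period).
- capture(name): name is "scene" or "top" or "wrist"; returns a dict with "color" (400x640x3 uint8, red, green, blue), "camera_matrix" (3x3 intrinsics, pixels), "distortion" ([k1, k2, p1, p2, k3] as OpenCV has them; the pictures are not rectified), "R" (3x3) and "t" (3): a world point X has camera coordinates R X + t. Camera axes: x right, y down, z forward; pixel columns grow to the right and rows downward; lengths in m; the calibration is good to about 2 mm. A picture is of the moment at which its call begins. There is no depth.
- close_job(): hands the job in, once; it reports no verdict.
Trained networks look in the newest picture that a camera, given by its name, has taken for a name from the list of things; names that differ only in an ending like _2 or _b are one class to them, and where a whole thing is asked for, a point or a joint stands for the part that bears it (a point fixed in the world has none). Each returns a list of dicts, best first, with "score" (0 to 1); they miss things now and then, are a little off and sometimes report something else, mostly with a low value. They report only what shows in the picture. A call takes as long as a camera call.
- trace(target, camera): "mask" (400x640 bool, what is visible of it) and "position" ([column, row] as shares, 0 to 1, of the picture: columns of its width, rows of its height, amid what is visible of it).
- mark_of(target, camera): "position" ([column, row] as shares, 0 to 1, of the picture: columns of its width, rows of its height: a listed point, or the origin of a listed thing).
The state is a dict: "time_s": time; "q": joint angles; "qvel": joint speeds; "joint_torque": joint torques, N m; "eef_pos": TCP position; "tool_rot": TCP orientation; "ft_force": force on the tool from outside, world axes, zero at the start; "moment": the same for the moment, N m; "gripper_width": finger opening in m.
Only numpy, scipy, OpenCV 4.12 (cv2) and the standard library are available. Lean on these libraries where they do the work, as an engineer would, in place of code of your own. Each camera call takes 0.05 s, during which the arm holds its last target.

### The job

Pack the order: tip the red chocolate box forward by its top edge out of the tight row, until it leans on the rack's front rail, then grip it and stand it upright on the floor of the cool box without dropping it. Then close the blue lid and swing the red-handled clamp down over it, pressing it fully home so that the lid is held shut against its springy seal. Leave the other chocolate boxes standing where they are in the rack.

Things in the scene. Friction and masses are not known exactly. Their poses are not given: they have to be found in the camera images.
- red_box_mid (a point): Red chocolate box with a gold band, the one to pack, 150 to 310 g: 40 mm thick (its y), 64 mm deep (its x), 120 mm tall (its z). This point is its centre, half-way up. It stands in any of four places in a tight row, gaps of 2 to 3 mm beside it (no room for fingers); its back face (+x) is free above the rack's low back lip, with open table behind.
- brown_box: Dark brown chocolate box, same size (64 x 40 x 120 mm), a bystander in the row. Origin at the centre of its underside.
- cream_box: Cream chocolate box, same size, a bystander in the row. Origin at the centre of its underside.
- green_box: Dark green chocolate box, same size, a bystander in the row. Origin at the centre of its underside.
- rack: Dark wooden rack fixed to the table, 124 (x) x 196 (y) mm, origin at the centre of its underside, floor 12 mm high; -x is its front, y runs along the row. Boxes' front faces at x = -12 mm, back faces at +52 mm (within 1). Back lip at x = 54 to 62 mm, top 26 mm above the table. Front rail: 10 mm brass bar along y at x = -51 mm, centre 58 mm above the table. End walls 97 mm high.
- carrier_floor (a point): Centre of the inner floor of the white cool box, fixed to the table; -x is its front, z up. Outside 150 (x) x 170 (y) x 140 mm high, walls 10 mm, floor 10 mm; inside 130 x 150 x 130 mm deep. A springy seal stands 9 mm proud of the front rim (3 to 9 N to press in) and lifts the lid about 10 mm at the front while the clamp is open. The clamp's bracket is on its right side (-y).
- lid (a joint): Angle of the blue lid: 0 shut, about 1.57 upright, grows as it opens (starts 1.55 to 1.75). A stiff hinge: it stays where it is left and needs up to about 4 N near its free edge to move. On its seal it rests at about 0.05 to 0.07; only the clamp holds it below 0.03.
- lid_hinge (a point): On the lid's hinge axis, which runs along y on the cool box's far (+x) rim, 140 mm above the table, middle of the lid. The lid is 150 mm from hinge to free edge, 170 mm wide, 12 mm thick, lying just above this axis when shut; a black tab 60 mm wide reaches 17 mm past its free edge.
- lid_edge (a point): On the lid: middle of its free edge on the outer (upper) face, 150 mm from the hinge. Its frame turns with the lid.
- clamp (a joint): Angle of the clamp arm: 0 fully down across the lid, 1.57 upright, grows as it opens (starts 1.6 to 1.9, leaning outwards). A stiff hinge that stays where it is left: about 6 N at the red grip to swing it; from about 0.15 rad downwards its pad presses the lid on the seal and it takes about 9 to 14 N. It then holds by itself. It ends against a firm stop.
- clamp_pivot (a point): Pivot of the clamp, axis along the cool box's x, 162 mm above the table, 30 mm in front of the cool box's middle and 100 mm to its right (-y). Down, the arm lies level along +y from here, 110 mm long, 12 mm thick and 14 mm wide, with a red grip 20 mm wide and 16 mm thick from 68 to 110 mm.
- clamp_grip (a point): Middle of the red grip's outer (upper when down) face, 89 mm from the pivot and 8 mm off the arm's centre line.
- red_box: The same red box; origin at the centre of its underside. Pulled towards the rack's front by the top of its back face it pivots on its lower front edge, balances at about 28 degrees and beyond that falls on by itself to rest on the front rail at about 36 to 37 degrees, its upper half clear in front of its neighbours; let go earlier, it falls back upright.

How it is judged (in metres and radians):
On the way, in this order (a step that is already met when the one before it is completed fails the run):
1. The red box is tipped forward out of the row, by more than 0.45 rad, its foot still in the rack (angle between red_box_mid's own z axis and vertical between 0.45 and 0.9 rad and z of red_box_mid in the frame of rack below 0.1 m and x of red_box_mid in the frame of rack between -0.06 and 0.02 m), for 0.2 s.
2. The red box stands upright on the floor of the cool box, let go (x of red_box_mid in the frame of carrier_floor between -0.05 and 0.05 m and y of red_box_mid in the frame of carrier_floor between -0.06 and 0.06 m and z of red_box_mid in the frame of carrier_floor between 0.054 and 0.066 m and angle between red_box_mid's own z axis and vertical below 0.12 rad and contact force between the fingers and red_box below 0.3 N), for 0.2 s.
3. The lid is down on its seal (below 0.12 rad), the clamp not yet over it (x of red_box_mid in the frame of carrier_floor between -0.05 and 0.05 m and y of red_box_mid in the frame of carrier_floor between -0.06 and 0.06 m and z of red_box_mid in the frame of carrier_floor between 0.054 and 0.066 m and angle between red_box_mid's own z axis and vertical below 0.12 rad and value of joint lid below 0.12 rad and value of joint clamp above 0.5 rad), for 0.1 s.
At the end, for the whole second after the job is handed in: The red box stands upright (within 0.12 rad) and at rest on the floor of the cool box, the lid is shut (below 0.03 rad) and stays so under the clamp, which is fully down (below 0.08 rad); the other three boxes are within 25 mm of where they stood (x of red_box_mid in the frame of carrier_floor between -0.05 and 0.05 m and y of red_box_mid in the frame of carrier_floor between -0.06 and 0.06 m and z of red_box_mid in the frame of carrier_floor between 0.054 and 0.066 m and angle between red_box_mid's own z axis and vertical below 0.12 rad and value of joint lid below 0.03 rad and value of joint clamp below 0.08 rad and velocity of joint lid between -0.05 and 0.05 rad/s and velocity of joint clamp between -0.05 and 0.05 rad/s and linear speed of red_box below 0.02 m/s and distance of each of brown_box, cream_box, green_box from where it was at the start of the episode below 0.025 m); the robot touches nothing.
It fails at once if The red box falls: faster than 0.8 m/s while the fingers do not hold it (linear speed of red_box above 0.8 m/s and contact force between the fingers and red_box below 0.3 N).
It fails at once if The brown box is knocked over or pulled out of the rack (distance of brown_box from where it was at the start of the episode above 0.04 m or angle between brown_box's own z axis and vertical above 0.5 rad).
It fails at once if The cream box is knocked over or pulled out of the rack (distance of cream_box from where it was at the start of the episode above 0.04 m or angle between cream_box's own z axis and vertical above 0.5 rad).
It fails at once if The green box is knocked over or pulled out of the rack (distance of green_box from where it was at the start of the episode above 0.04 m or angle between green_box's own z axis and vertical above 0.5 rad).
It also fails if it takes over 69 s, if anything falls off the work surface, if the arm or the gripper's body presses on something with over 40 N, if the wrist force passes 120 N, or if a joint passes its speed limit or range.

## Working session

There is one attempt and no reset: what is moved stays moved. The work goes in short steps, Python scripts to look and compute and a tool call to move; the robot and the scene stay as the last step left them, time stands still between calls to the robot, and variables do not carry over. Pictures are saved under pics/ and viewed, and the job is handed in when it is done.

Besides the shell and the picture viewer there is one more tool, called by a JSON object that holds its "api" and its "payload", one argument or row to a line. send_rows: Moves the arm, as the interface text tells. Its arguments: {"type":"object","properties":{"rows":{"type":"array"},"newtons":{"type":"number"}},"required":["rows"]}

```bash
ls; mkdir -p pics; python3 - <<'E'
from cell import *
import cv2
print(observe())
for n in("scene","top","wrist"):
    c=capture(n); cv2.imwrite(f"pics/{n}0.png",c["color"][:,:,::-1])
    print(n,c["camera_matrix"],c["distortion"],c["R"],c["t"])
    for t in ["red_box_mid","brown_box","cream_box","green_box","rack","carrier_floor","lid_hinge","lid_edge","clamp_pivot","clamp_grip","red_box"]:
        r=mark_of(t,n); print(t,[(round(d["score"],2),round(d["position"][0]*640,1),round(d["position"][1]*400,1)) for d in r[:2]])
E
```

```text
pics
{'time_s': 0.0, 'q': array([ 6.58888753e+01,  8.65206414e+00,  8.23913092e+01,  4.38742218e-04,
        8.90272501e+01, -7.67695751e+00]), 'qvel': array([-0.0034914 , -0.01406347,  0.03583189,  0.0325601 , -0.03250795,
       -0.00481181]), 'joint_torque': array([ 1.19645076e-03, -7.13057756e+01, -5.70873106e+01,  1.54582028e-05,
        8.93185032e-03, -2.45864576e-04]), 'eef_pos': array([0.16258655, 0.55128494, 0.23067914]), 'tool_rot': array([[ 2.82913291e-01,  9.59145353e-01, -5.10519049e-04],
       [ 9.59144713e-01, -2.82913700e-01, -1.12194304e-03],
       [-1.22053928e-03, -1.72249049e-04, -9.99999240e-01]]), 'ft_force': array([-0.27642925,  0.25964298,  0.36816303]), 'moment': array([ 0.0477649 , -0.03023588,  0.01528435]), 'gripper_width': 0.08512693150672936}
scene [[385.4544963    0.         319.05654021]
 [  0.         385.4544963  202.89347293]
 [  0.           0.           1.        ]] [-0.04841428  0.          0.          0.          0.        ] [[-0.25490392  0.9669237   0.00908594]
 [ 0.65276827  0.17900213 -0.73610585]
 [-0.7133846  -0.18170525 -0.67680545]] [
[... 984 characters left out ...]
ge [(0.57, 389.3, 134.8), (0.47, 229.0, 213.5)]
clamp_pivot [(0.87, 432.3, 203.1)]
clamp_grip [(0.61, 462.2, 200.0)]
red_box [(0.91, 202.1, 203.0), (0.74, 462.1, 199.8)]
wrist [[332.44311389   0.         322.70073116]
 [  0.         332.44311389 199.32451746]
 [  0.           0.           1.        ]] [-0.02206062  0.          0.          0.          0.        ] [[ 2.83340449e-01  9.59019376e-01 -1.63495865e-04]
 [ 9.12084642e-01 -2.69420983e-01  3.09053297e-01]
 [ 2.96344051e-01 -8.77164220e-02 -9.51044706e-01]] [-0.57422417 -0.03958642  0.37970265]
red_box_mid []
brown_box []
cream_box []
green_box []
rack []
carrier_floor []
lid_hinge []
lid_edge []
clamp_pivot []
clamp_grip []
red_box []
```

View pics/scene0.png

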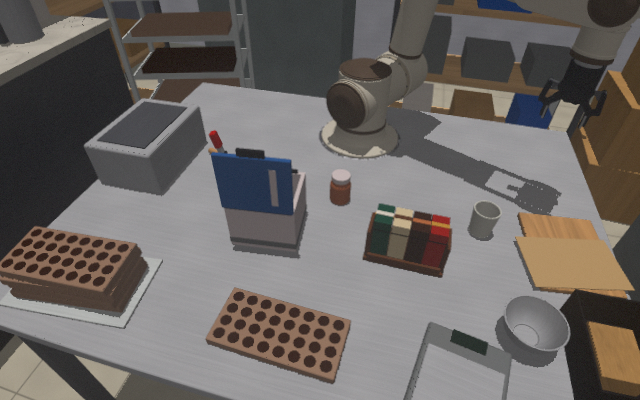

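View pics/top0.png

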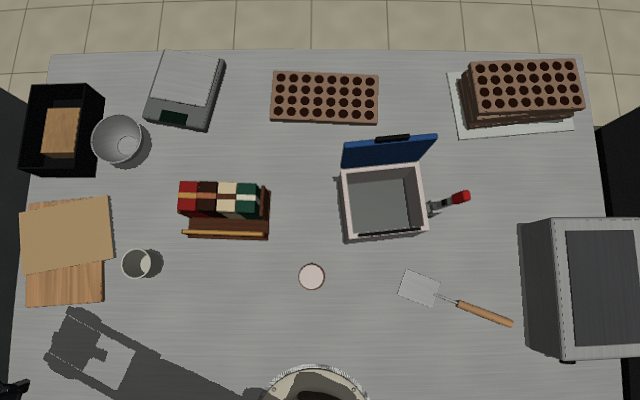

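View pics/wrist0.png

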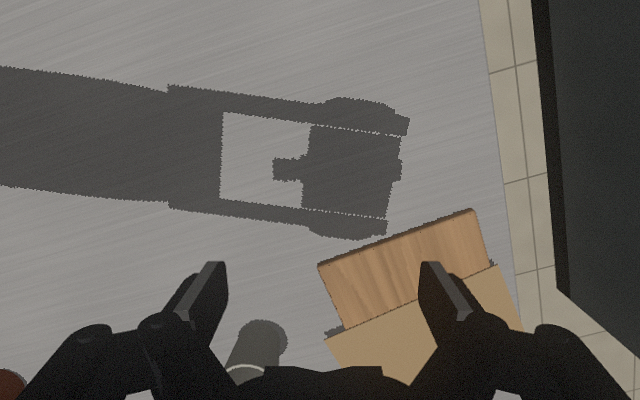

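```bash
python3 - <<'E'
import cv2
a=cv2.imread("pics/top0.png"); 
cv2.imwrite("pics/ztop_rack.png",cv2.resize(a[165:255,165:285],None,fx=6,fy=6,interpolation=cv2.INTER_CUBIC))
cv2.imwrite("pics/ztop_car.png",cv2.resize(a[125:255,330:480],None,fx=5,fy=4.6,interpolation=cv2.INTER_CUBIC))
a=cv2.imread("pics/scene0.png"); 
cv2.imwrite("pics/zsc_rack.png",cv2.resize(a[195:280,350:470],None,fx=6,fy=6,interpolation=cv2.INTER_CUBIC))
E
```

```text
(no output)
```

View pics/ztop_rack.png

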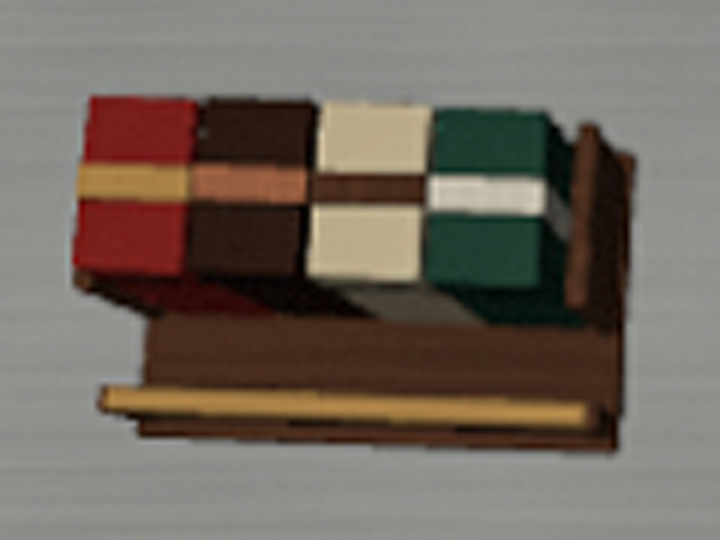

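View pics/ztop_car.png

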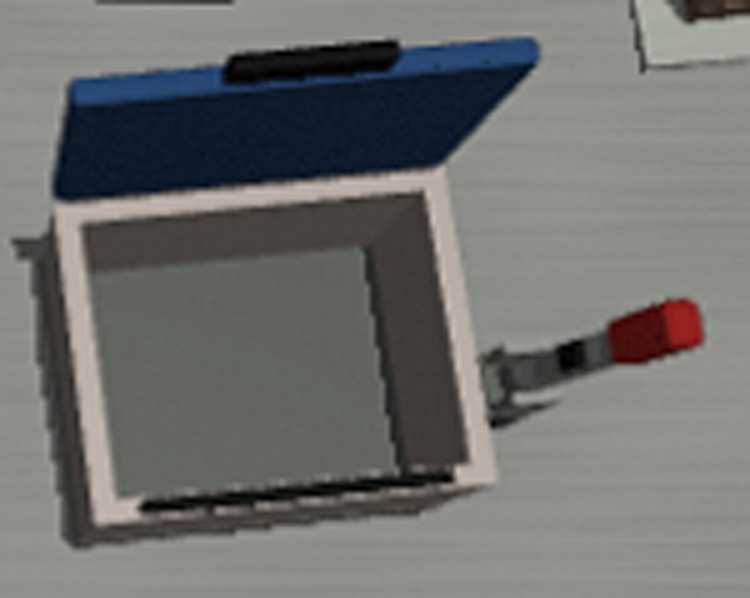

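View pics/zsc_rack.png

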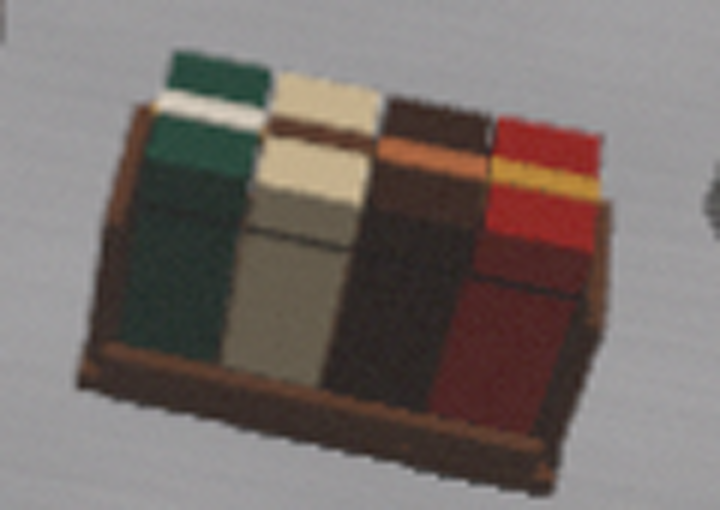

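```bash
cat > h.py <<'E'
import numpy as np, cv2
from cell import *
def ray(c,uv):
    p=cv2.undistortPoints(np.array([[uv]],float),c["camera_matrix"],np.array(c["distortion"]))[0,0]
    R=np.array(c["R"]);C=-R.T@np.array(c["t"]);return C,R.T@np.array([p[0],p[1],1.])
def onz(c,uv,z):
    C,d=ray(c,uv);return C+d*(z-C[2])/d[2]
def proj(c,X):
    R=np.array(c["R"]);rv=cv2.Rodrigues(R)[0]
    return cv2.projectPoints(np.array(X,float).reshape(-1,3),rv,np.array(c["t"],float),c["camera_matrix"],np.array(c["distortion"]))[0].reshape(-1,2)
E
python3 - <<'E'
from h import *
c=capture("top"); s=capture("scene")
def f(l,z,c,ox,oy,sx,sy):
    for u,v in l: print(onz(c,(ox+u/sx-.5+.5/sx,oy+v/sy-.5+.5/sy),z).round(4))
print("row top");f([(90,97),(545,112),(540,288),(75,272),(198,99),(188,274)],.132,c,165,165,6,6)
print("rail z.063");f([(105,397),(588,413)],.06,c,165,165,6,6)
print("row top scene");f([(172,52),(602,135),(590,250),(147,165),(492,118),(484,230)],.132,s,350,195,6,6)
print("rim");f([(58,205),(442,168),(497,483),(97,522)],.14,c,330,125,5,4.6)
print("rimin");f([(82,228),(422,190),(468,460),(118,498)],.14,c,330,125,5,4.6)
for n,cc,pz in [("carrier_floor",c,.01),("lid_hinge",c,.14),("clamp_pivot",c,.162),("lid_hinge",s,.14),("clamp_grip",c,.24),("clamp_grip",s,.24),("red_box_mid",c,.072),("red_box_mid",s,.072)]:
    m=mark_of(n,"top" if cc is c else "scene")
    if m: p=m[0]["position"];print(n,onz(cc,(p[0]*640,p[1]*400),pz).round(4))
E
```

```text
row top
[0.5472 0.2903 0.132 ]
[0.5415 0.1243 0.132 ]
[0.4778 0.124  0.132 ]
[0.4832 0.2911 0.132 ]
[0.5464 0.2505 0.132 ]
[0.4825 0.2501 0.132 ]
rail z.063
[0.4459 0.3039 0.06  ]
[0.4405 0.1171 0.06  ]
row top scene
[0.4833 0.1253 0.132 ]
[0.4863 0.2932 0.132 ]
[0.5494 0.2896 0.132 ]
[0.5487 0.1253 0.132 ]
[0.488  0.2512 0.132 ]
[0.5494 0.2511 0.132 ]
rim
[ 0.5706 -0.06    0.14  ]
[ 0.589  -0.2263  0.14  ]
[ 0.4406 -0.2428  0.14  ]
[ 0.4233 -0.075   0.14  ]
rimin
[ 0.5596 -0.0702  0.14  ]
[ 0.5783 -0.2171  0.14  ]
[ 0.4512 -0.231   0.14  ]
[ 0.4341 -0.0838  0.14  ]
carrier_floor [ 0.5106 -0.1583  0.01  ]
lid_hinge [ 0.5867 -0.1382  0.14  ]
clamp_pivot [ 0.484  -0.2537  0.162 ]
lid_hinge [ 0.5836 -0.1474  0.14  ]
clamp_grip [ 0.4891 -0.2835  0.24  ]
clamp_grip [ 0.4849 -0.286   0.24  ]
red_box_mid [0.511  0.2755 0.072 ]
red_box_mid [0.5192 0.2672 0.072 ]
```

```bash
cat >> h.py <<'E'
from scipy.spatial.transform import Rotation as Ro
def tool(yaw,tilt=0):
    """tool x along +y rotated by yaw(deg); tilt>0: tool points away (+x) """
    B=np.array([[0,1,0],[1,0,0],[0,0,-1.]])
    return Ro.from_euler('z',yaw,degrees=True).as_matrix()@B@Ro.from_euler('x',-tilt if False else tilt,degrees=True).as_matrix().T
def to(P,R,base=None):
    o=observe(); p0,R0=(np.array(o["eef_pos"]),np.array(o["tool_rot"])) if base is None else base
    s=R0.T@(np.array(P)-p0); r=Ro.from_matrix(R0.T@R).as_rotvec(degrees=True)
    return s.round(4).tolist(),r.round(2).tolist()
def rk(x,y,z,o=(.4962,.1975),yaw=-2.):
    pass
E
python3 - <<'E'
from h import *
import cell
print([k for k in dir(cell) if not k.startswith('_')])
try: print(grip_point_offset)
except Exception as e: print(e)
print(tool(0,30))
print(to([.578,.273,.20],tool(-2)))
c=capture("wrist");print("cam pos in tool",np.array(observe()["tool_rot"]).T@(-c["R"].T@c["t"]-observe()["eef_pos"]))
E
```

```text
['Unreachable', 'capture', 'close_job', 'grip_point_offset', 'mark_of', 'observe', 'trace']
0.0187
[[ 0.         0.8660254  0.5      ]
 [ 1.         0.         0.       ]
 [ 0.         0.5       -0.8660254]]
([-0.1496, 0.4772, 0.0313], [-0.0, 0.01, -14.43])
cam pos in tool [-0.00066377 -0.07943639 -0.1419908 ]
```

{"api": "send_rows", "payload": {
  "rows": [
    [0, [-0.03, 0.095, 0.005], [0, 0, -5]],
    [0, [-0.06, 0.19, 0.01], [0, 0, -10]],
    [0, [-0.09, 0.286, 0.015], [0, 0, -14.4]],
    [0, [-0.12, 0.382, 0.02], [0, 0, -14.4]],
    [0, [-0.15, 0.477, 0.03], [0, 0, -14.4]],
    [0, [-0.15, 0.477, 0.03], [0, 0, -14.4]],
    [0, [-0.15, 0.477, 0.03], [0, 0, -14.4]],
    [0, [-0.15, 0.477, 0.03], [0, 0, -14.4]],
    [0, [-0.15, 0.477, 0.03], [0, 0, -14.4]],
    [0, [-0.15, 0.477, 0.03], [0, 0, -14.4]]
  ],
  "newtons": 40
}}

```text
time_s: 3.6
eef_pos: [0.5777, 0.2726, 0.201]
tool_rot: [[0.036, 0.999, -0.001], [0.999, -0.036, -0.0], [-0.0, -0.001, -1.0]]
ft_force: [-0.3, 1.0, -1.0]
gripper_width: 0.0002
```

```bash
python3 - <<'E'
from h import *
c=capture("top");o=observe();print(o["eef_pos"],o["ft_force"])
a=c["color"][:,:,::-1][130:260,150:300]
cv2.imwrite("pics/t1.png",cv2.resize(a,None,fx=5,fy=4.5,interpolation=cv2.INTER_CUBIC))
print(proj(c,[o["eef_pos"]]))
c=capture("wrist");cv2.imwrite("pics/w1.png",c["color"][:,:,::-1])
E
```

```text
[0.5772418  0.27314153 0.20136955] [-0.63064802  0.03538126  0.4185808 ]
[[176.58201137 158.2625785 ]]
```

View pics/t1.png

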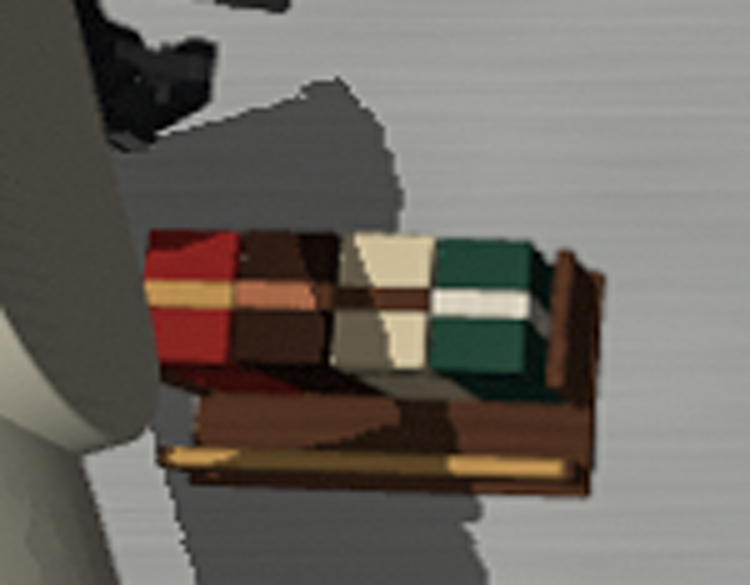

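View pics/w1.png

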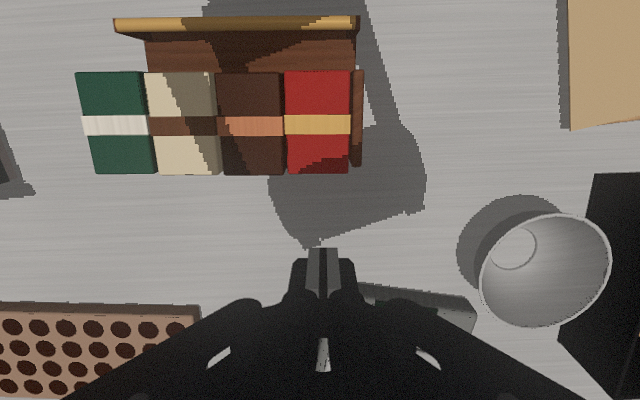

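```bash
python3 - <<'E'
from h import *
c=capture("wrist")
for uv in [(288,174),(350,174),(284,72),(350,72)]: print(onz(c,uv,.132).round(4))
E
```

```text
[0.548  0.2511 0.132 ]
[0.5494 0.2916 0.132 ]
[0.4855 0.2529 0.132 ]
[0.4869 0.2922 0.132 ]
```

{"api": "send_rows", "payload": {
  "rows": [
    [0, [0, 0, 0.03], [0, 0, 0]],
    [0, [0, 0, 0.06], [0, 0, 0]],
    [0, [0, 0, 0.083], [0, 0, 0]],
    [0, [0, 0, 0.083], [0, 0, 0]],
    [0, [0, -0.008, 0.083], [0, 0, 0]],
    [0, [0, -0.014, 0.083], [0, 0, 0]],
    [0, [0, -0.018, 0.083], [0, 0, 0]],
    [0, [0, -0.022, 0.083], [0, 0, 0]],
    [0, [0, -0.026, 0.083], [0, 0, 0]],
    [0, [0, -0.03, 0.083], [0, 0, 0]],
    [0, [0, -0.033, 0.083], [0, 0, 0]]
  ]
}}

```text
time_s: 5.12
eef_pos: [0.5445, 0.2738, 0.1183]
tool_rot: [[0.035, 0.999, -0.0], [0.999, -0.035, -0.0], [-0.0, -0.0, -1.0]]
ft_force: [0.1, -1.1, 0.5]
gripper_width: -0.0001
```

```bash
python3 - <<'E'
from h import *
c=capture("scene");o=observe();print(o["eef_pos"],o["ft_force"])
a=c["color"][:,:,::-1][130:290,340:500]
cv2.imwrite("pics/s2.png",cv2.resize(a,None,fx=3.7,fy=3.7,interpolation=cv2.INTER_CUBIC))
E
```

```text
[0.5442769  0.27385426 0.11826004] [0.49730979 0.37245981 0.64649111]
```

View pics/s2.png

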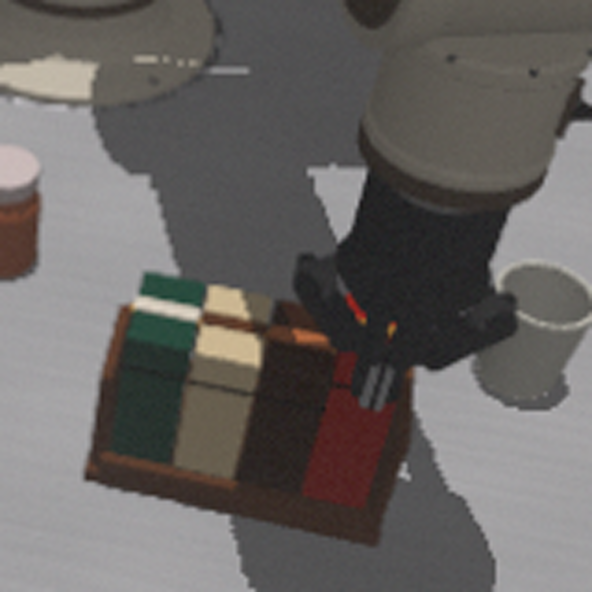

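{"api": "send_rows", "payload": {
  "rows": [
    [0, [0, -0.004, 0], [0, 0, 0]],
    [0, [0, -0.008, 0], [0, 0, 0]],
    [0, [0, -0.012, 0], [0, 0, 0]],
    [0, [0, -0.016, 0], [0, 0, 0]],
    [0, [0, -0.02, 0], [0, 0, 0]],
    [0, [0, -0.024, 0], [0, 0, 0]],
    [0, [0, -0.027, 0], [0, 0, 0]],
    [0, [0, -0.03, 0], [0, 0, 0]],
    [0, [0, -0.033, 0], [0, 0, 0]],
    [0, [0, -0.036, 0], [0, 0, 0]],
    [0, [0, -0.039, 0], [0, 0, 0]],
    [0, [0, -0.041, 0], [0, 0, 0]],
    [0, [0, -0.041, 0], [0, 0, 0]],
    [0, [0, -0.041, 0], [0, 0, 0]]
  ]
}}

```text
time_s: 6.92
eef_pos: [0.5039, 0.2753, 0.1183]
tool_rot: [[0.035, 0.999, 0.0], [0.999, -0.035, -0.0], [-0.0, 0.0, -1.0]]
ft_force: [-0.0, 0.3, 0.8]
gripper_width: -0.0002
```

```bash
python3 - <<'E'
from h import *
c=capture("scene");o=observe();print(o["eef_pos"],o["ft_force"])
a=c["color"][:,:,::-1][130:290,340:500]
cv2.imwrite("pics/s3.png",cv2.resize(a,None,fx=3.7,fy=3.7,interpolation=cv2.INTER_CUBIC))
c=capture("wrist");cv2.imwrite("pics/w3.png",c["color"][:,:,::-1])
E
```

```text
[0.50384631 0.2752702  0.11825952] [ 0.65979188 -0.19723252 -0.36544074]
```

View pics/s3.png

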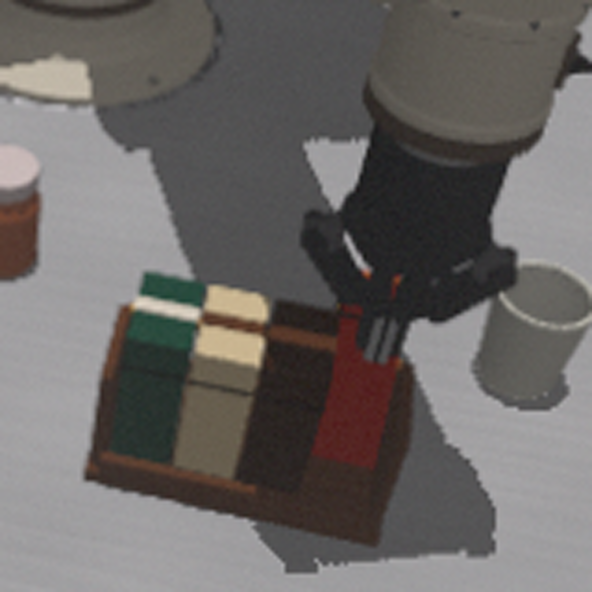

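View pics/w3.png

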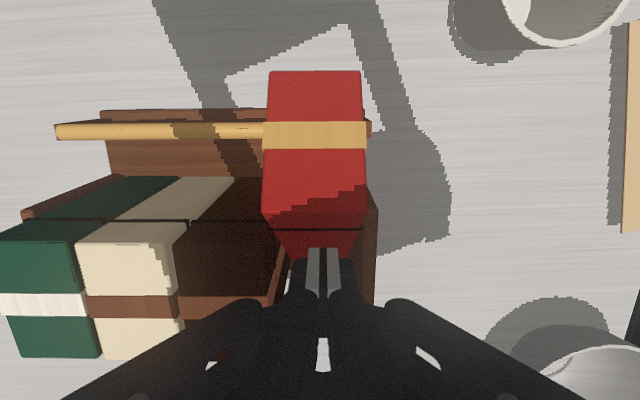

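```bash
python3 - <<'E'
from h import *
c=capture("wrist")
th=np.deg2rad(-2); ux=np.array([np.cos(th),np.sin(th),0]);uy=np.array([-np.sin(th),np.cos(th),0]);uz=np.array([0,0,1.])
ctr=np.array([.5165,.2715,0])
for ph in (26,28,30,32,34,36,37,38):
    p=np.deg2rad(ph); piv=ctr-.032*ux+.012*uz
    ex=ux*np.cos(p)+uz*np.sin(p); ez=-ux*np.sin(p)+uz*np.cos(p)
    print(ph,proj(c,[piv+.12*ez+s*.02*uy+t*ex for t in(0,.064) for s in(-1,1)]).round(0).tolist())
E
```

```text
26 [[267.0, 111.0], [365.0, 111.0], [263.0, 271.0], [368.0, 271.0]]
28 [[267.0, 102.0], [365.0, 102.0], [263.0, 260.0], [368.0, 260.0]]
30 [[268.0, 93.0], [364.0, 92.0], [262.0, 248.0], [369.0, 248.0]]
32 [[268.0, 84.0], [364.0, 83.0], [261.0, 237.0], [369.0, 236.0]]
34 [[269.0, 75.0], [364.0, 75.0], [261.0, 224.0], [370.0, 224.0]]
36 [[269.0, 67.0], [363.0, 66.0], [260.0, 212.0], [370.0, 212.0]]
37 [[269.0, 63.0], [363.0, 62.0], [260.0, 205.0], [370.0, 205.0]]
38 [[270.0, 59.0], [363.0, 59.0], [260.0, 199.0], [370.0, 199.0]]
```

```bash
cat >> h.py <<'E'
def leanpt(s,t,ph,ctr=(.516,.271)):
    th=np.deg2rad(-2); ux=np.array([np.cos(th),np.sin(th),0]);uz=np.array([0,0,1.])
    p=np.deg2rad(ph); piv=np.array([*ctr,0])-.032*ux+.012*uz
    return piv+s*(-ux*np.sin(p)+uz*np.cos(p))+t*(ux*np.cos(p)+uz*np.sin(p))
E
python3 - <<'E'
from h import *
R=tool(-2,36);print(R)
for s in (.16,.068): print(leanpt(s,.030,36),to(leanpt(s,.030,36),R))
E
```

```text
[[ 0.0348995   0.80852416  0.58742719]
 [ 0.99939083 -0.02823429 -0.02051341]
 [ 0.          0.58778525 -0.80901699]]
[0.41428687 0.2745519  0.15907628] ([-0.0039, -0.0895, -0.0408], [-36.0, 0.01, -0.03])
[0.46833017 0.27266467 0.08464671] ([-0.0039, -0.0354, 0.0336], [-36.0, 0.01, -0.03])
```

{"api": "send_rows", "payload": {
  "rows": [
    [0, [0, 0, -0.03], [0, 0, 0]],
    [0, [0, 0, -0.07], [0, 0, 0]],
    [0.4, [0, -0.02, -0.09], [-8, 0, 0]],
    [1, [-0.002, -0.045, -0.09], [-16, 0, 0]],
    [1, [-0.003, -0.07, -0.08], [-26, 0, 0]],
    [1, [-0.004, -0.09, -0.06], [-36, 0, 0]],
    [1, [-0.004, -0.09, -0.041], [-36, 0, 0]],
    [1, [-0.004, -0.09, -0.041], [-36, 0, 0]],
    [1, [-0.004, -0.09, -0.041], [-36, 0, 0]]
  ]
}}

```text
time_s: 8.2
eef_pos: [0.4145, 0.2747, 0.1604]
tool_rot: [[0.036, 0.808, 0.588], [0.999, -0.029, -0.021], [0.001, 0.588, -0.809]]
ft_force: [0.2, 0.2, -0.4]
gripper_width: 0.0853
```

```bash
python3 - <<'E'
from h import *
o=observe();print(o["eef_pos"],o["ft_force"],o["q"],o["gripper_width"])
c=capture("scene")
a=c["color"][:,:,::-1][130:290,340:500]
cv2.imwrite("pics/s4.png",cv2.resize(a,None,fx=3.7,fy=3.7,interpolation=cv2.INTER_CUBIC))
c=capture("wrist");cv2.imwrite("pics/w4.png",c["color"][:,:,::-1])
for ph in(35,36,37):print(ph,proj(c,[leanpt(.12,t,ph)+np.array([0,y,0]) for t in(0,.064) for y in(-.02,.02)]).round(0).tolist())
E
```

```text
[0.41451916 0.27467432 0.16042259] [ 0.22656529  0.15011976 -0.39162764] [ 39.05258079 -13.20320006 119.06740573 -30.4814766   49.64137838
 -33.90098381] 0.08534686673935163
35 [[289.0, 186.0], [359.0, 184.0], [292.0, 282.0], [355.0, 281.0]]
36 [[289.0, 182.0], [359.0, 180.0], [292.0, 280.0], [356.0, 279.0]]
37 [[289.0, 179.0], [359.0, 177.0], [292.0, 278.0], [356.0, 277.0]]
```

View pics/s4.png

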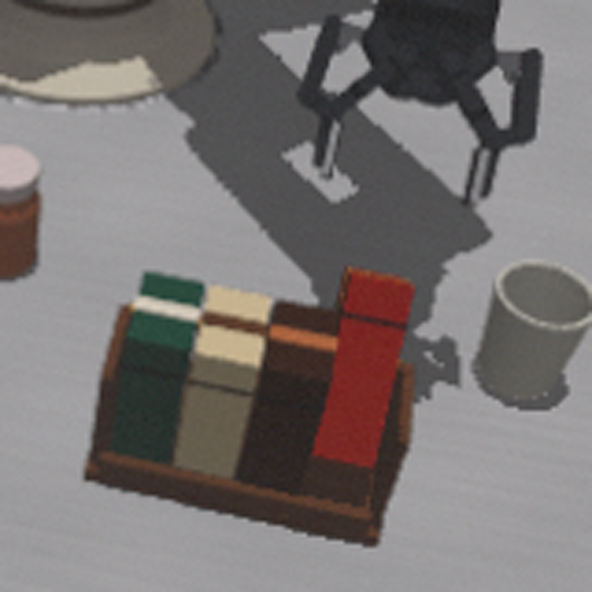

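View pics/w4.png

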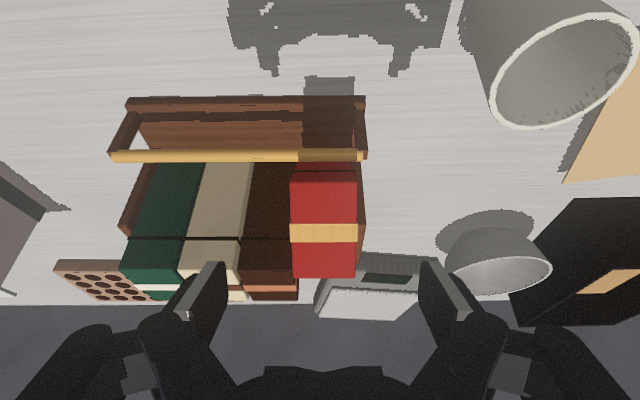

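```bash
python3 - <<'E'
from h import *
c=capture("top")
for u,v in [(588,125),(576,305)]: print(onz(c,(165+u/6,165+v/6),.097))
E
```

```text
[0.54360228 0.11341932 0.097     ]
[0.4758024  0.11582219 0.097     ]
```

{"api": "send_rows", "payload": {
  "rows": [
    [1, [0, -0.002, 0.03], [0, 0, 0]],
    [1, [0, -0.002, 0.06], [0, 0, 0]],
    [1, [0, -0.002, 0.085], [0, 0, 0]],
    [1, [0, -0.002, 0.085], [0, 0, 0]],
    [0.3, [0, -0.002, 0.085], [0, 0, 0]],
    [0.3, [0, -0.002, 0.085], [0, 0, 0]],
    [0.3, [0, -0.002, 0.085], [0, 0, 0]],
    [0.3, [0, -0.002, 0.085], [0, 0, 0]],
    [0.3, [0, -0.002, 0.085], [0, 0, 0]]
  ],
  "newtons": 40
}}

```text
time_s: 9.48
eef_pos: [0.4622, 0.2731, 0.0902]
tool_rot: [[0.035, 0.808, 0.588], [0.999, -0.029, -0.02], [0.001, 0.589, -0.808]]
ft_force: [-4.0, -0.7, 8.3]
gripper_width: 0.0397
```

```bash
python3 - <<'E'
from h import *
o=observe();print(o["eef_pos"],o["ft_force"],o["gripper_width"])
c=capture("scene")
a=c["color"][:,:,::-1][130:290,340:500]
cv2.imwrite("pics/s5.png",cv2.resize(a,None,fx=3.7,fy=3.7,interpolation=cv2.INTER_CUBIC))
E
```

```text
[0.46224312 0.27309374 0.0901563 ] [-4.00484771 -0.74581081  8.34939683] 0.039676839911598066
```

View pics/s5.png

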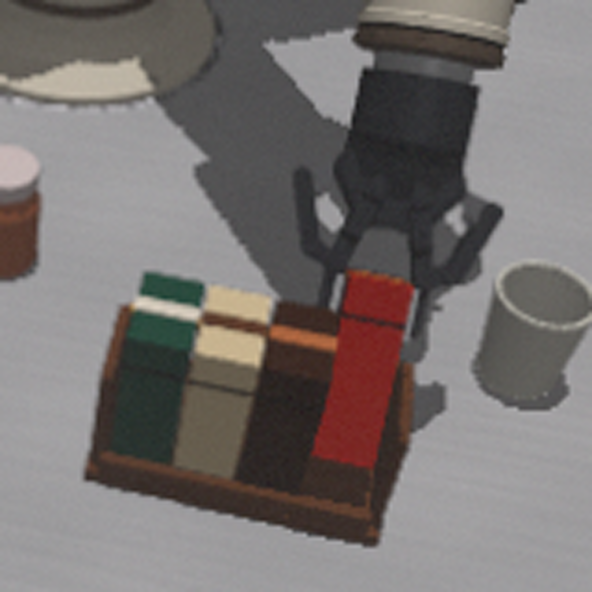

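{"api": "send_rows", "payload": {
  "rows": [
    [0.3, [0, 0, -0.008], [0, 0, 0]],
    [0.3, [0, 0.002, -0.02], [0, 0, 0]],
    [0.3, [0, 0.002, -0.04], [0, 0, 0]],
    [0.3, [0, 0.002, -0.06], [0, 0, 0]],
    [0.3, [0, 0.002, -0.085], [0, 0, 0]],
    [0.3, [0, 0.002, -0.11], [0, 0, 0]],
    [0.3, [0, 0.002, -0.13], [0, 0, 0]],
    [0.3, [0, 0.002, -0.13], [0, 0, 0]],
    [0.3, [0, 0.002, -0.13], [0, 0, 0]]
  ]
}}

```text
time_s: 10.65
eef_pos: [0.3872, 0.2753, 0.195]
tool_rot: [[0.035, 0.809, 0.587], [0.999, -0.028, -0.021], [-0.0, 0.587, -0.809]]
ft_force: [0.0, 0.3, -2.8]
gripper_width: 0.0395
```

```bash
python3 - <<'E'
from h import *
o=observe();print(o["eef_pos"],o["ft_force"],o["moment"],o["gripper_width"])
c=capture("scene")
a=c["color"][:,:,::-1][90:290,340:500]
cv2.imwrite("pics/s6.png",cv2.resize(a,None,fx=3,fy=3,interpolation=cv2.INTER_CUBIC))
E
```

```text
[0.3871768  0.2753045  0.19504985] [ 0.01696067  0.27039058 -2.8277691 ] [-0.04752105  0.51121756 -0.00266323] 0.03948353546748072
```

View pics/s6.png

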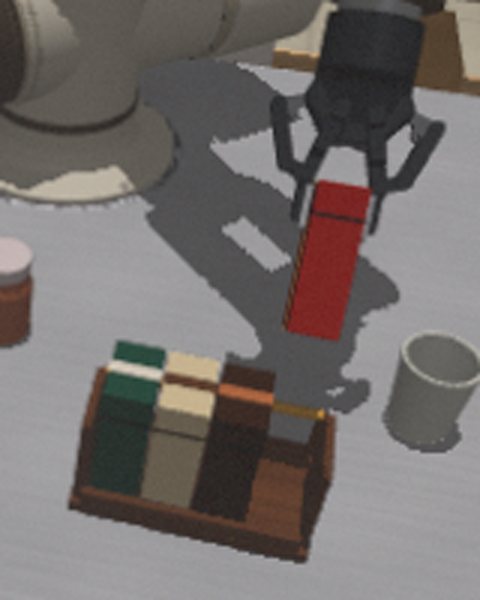

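```bash
python3 - <<'E'
from h import *
for P,y in [((.42,.24,.29),-2),((.45,.08,.30),2),((.48,-.05,.30),6.3),((.506,-.151,.30),6.3)]: print(to(P,tool(y,0)))
E
```

```text
([-0.0341, 0.0834, -0.0571], [35.95, 0.06, -0.02])
([-0.1929, 0.118, -0.0441], [35.93, 1.31, -3.89])
([-0.3218, 0.146, -0.0237], [35.88, 2.66, -8.05])
([-0.4218, 0.1699, -0.0063], [35.88, 2.66, -8.05])
```

{"api": "send_rows", "payload": {
  "rows": [
    [0.3, [-0.005, 0.02, -0.03], [6, 0, 0]],
    [0.3, [-0.015, 0.045, -0.05], [14, 0, 0]],
    [0.3, [-0.034, 0.083, -0.057], [23, 0, 0]],
    [0.3, [-0.08, 0.095, -0.055], [32, 0, 0]],
    [0.3, [-0.13, 0.105, -0.05], [35.9, 0.8, -2]],
    [0.3, [-0.18, 0.116, -0.046], [35.9, 1.3, -3.9]],
    [0.3, [-0.23, 0.127, -0.038], [35.9, 2, -6]],
    [0.3, [-0.28, 0.138, -0.03], [35.9, 2.66, -8]],
    [0.3, [-0.322, 0.146, -0.024], [35.9, 2.66, -8]],
    [0.3, [-0.36, 0.155, -0.017], [35.9, 2.66, -8]],
    [0.3, [-0.4, 0.164, -0.01], [35.9, 2.66, -8]],
    [0.3, [-0.422, 0.17, -0.006], [35.9, 2.66, -8]],
    [0.3, [-0.422, 0.17, -0.006], [35.9, 2.66, -8]],
    [0.3, [-0.422, 0.17, -0.006], [35.9, 2.66, -8]]
  ]
}}

```text
time_s: 12.45
eef_pos: [0.5062, -0.1505, 0.3002]
tool_rot: [[-0.109, 0.994, 0.0], [0.994, 0.109, 0.001], [0.001, 0.0, -1.0]]
ft_force: [-1.0, -0.3, -1.7]
gripper_width: 0.0399
```

```bash
python3 - <<'E'
from h import *
o=observe();print(o["eef_pos"],o["ft_force"],o["moment"],o["gripper_width"])
c=capture("scene")
a=c["color"][:,:,::-1][60:260,190:390]
cv2.imwrite("pics/s7.png",cv2.resize(a,None,fx=3,fy=3,interpolation=cv2.INTER_CUBIC))
c=capture("top");cv2.imwrite("pics/t7.png",cv2.resize(c["color"][:,:,::-1][100:260,300:500],None,fx=3.5,fy=3.5,interpolation=cv2.INTER_CUBIC))
c=capture("wrist");cv2.imwrite("pics/w7.png",c["color"][:,:,::-1])
E
```

```text
[ 0.50619905 -0.15047414  0.30024681] [-1.01140699 -0.26267231 -1.67159045] [0.00551844 0.00947996 0.02876021] 0.03992199026153149
```

View pics/s7.png

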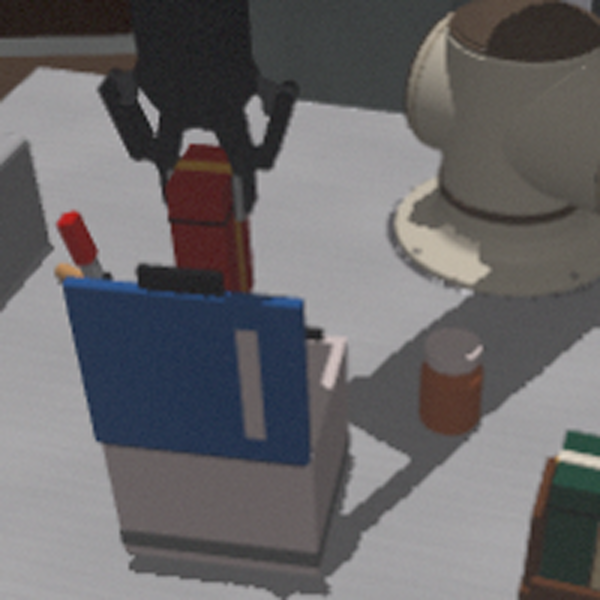

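View pics/w7.png

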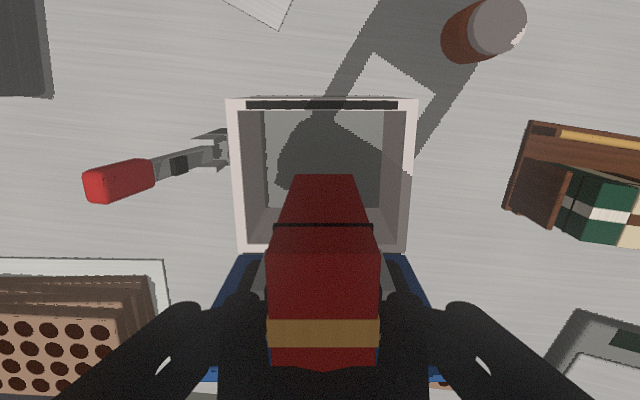

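View pics/t7.png

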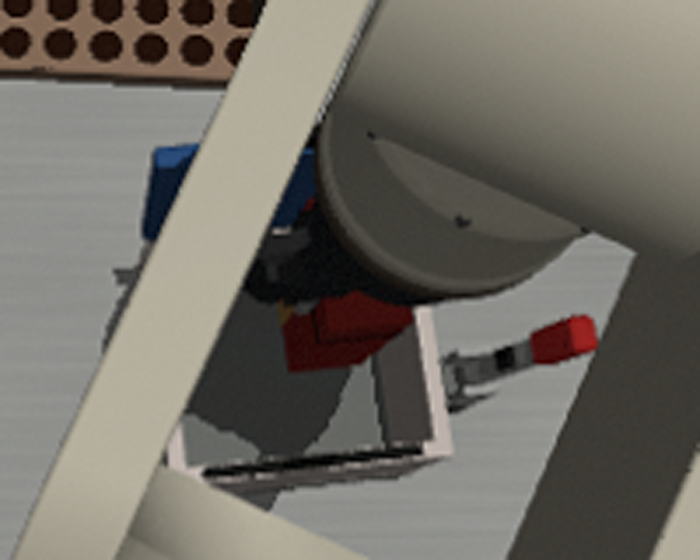

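```bash
python3 - <<'E'
from h import *
a=cv2.imread("pics/w7.png")[160:380,240:410]
a=np.clip(a.astype(float)*2.2,0,255).astype(np.uint8)
cv2.imwrite("pics/w7z.png",cv2.resize(a,None,fx=2.7,fy=2.7,interpolation=cv2.INTER_CUBIC))
c=capture("wrist");o=observe();R=o["tool_rot"];p=o["eef_pos"]
for pit in(-6,-3,0,3,6,9):
  for s0 in (.070,.078):
    a=np.deg2rad(pit)
    # box axes in tool frame: y' (tool y=+x), z'(up = -tool z)
    ey=np.array([0,np.cos(a),np.sin(a)]); eu=np.array([0,np.sin(a),-np.cos(a)])
    # center of top at tcp + (120-s0) up, foot at s0 below
    foot=-s0*eu if False else None
    g=np.array([0,0.0,-.0235]) # pad centre
    h=s0+.0235
    pts=[]
    for u,t in [(0,-.03),(.12,-.03),(.12,.034),(.12,-.004)]:
        for x in(-.02,): pts.append(p+R@(g+eu*(u-h)+ey*t+np.array([x,0,0])))
    print(pit,s0,proj(c,pts).round(0).tolist())
E
```

```text
-6 0.07 [[294.0, 185.0], [261.0, 248.0], [269.0, 416.0], [264.0, 322.0]]
-6 0.078 [[295.0, 183.0], [265.0, 240.0], [272.0, 399.0], [268.0, 309.0]]
-3 0.07 [[293.0, 178.0], [260.0, 254.0], [270.0, 415.0], [264.0, 326.0]]
-3 0.078 [[294.0, 176.0], [265.0, 244.0], [273.0, 397.0], [268.0, 312.0]]
0 0.07 [[293.0, 171.0], [260.0, 260.0], [270.0, 413.0], [264.0, 330.0]]
0 0.078 [[294.0, 169.0], [264.0, 249.0], [273.0, 395.0], [268.0, 314.0]]
3 0.07 [[292.0, 165.0], [259.0, 267.0], [271.0, 412.0], [265.0, 333.0]]
3 0.078 [[293.0, 162.0], [263.0, 253.0], [274.0, 393.0], [268.0, 317.0]]
6 0.07 [[292.0, 158.0], [259.0, 274.0], [272.0, 410.0], [265.0, 337.0]]
6 0.078 [[293.0, 154.0], [263.0, 259.0], [275.0, 390.0], [268.0, 319.0]]
9 0.07 [[291.0, 151.0], [258.0, 281.0], [273.0, 407.0], [265.0, 340.0]]
9 0.078 [[292.0, 147.0], [262.0, 264.0], [276.0, 388.0], [268.0, 322.0]]
```

View pics/w7z.png

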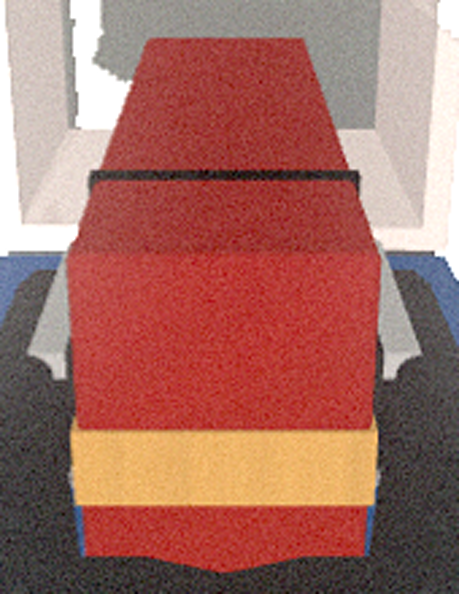

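{"api": "send_rows", "payload": {
  "rows": [
    [0.3, [0, 0, 0.03], [0, 0, 0]],
    [0.3, [0, 0, 0.06], [0, 0, 0]],
    [0.3, [0, 0, 0.09], [0, 0, 0]],
    [0.3, [0, 0, 0.12], [0, 0, 0]],
    [0.3, [0, 0, 0.15], [0, 0, 0]],
    [0.3, [0, 0, 0.175], [0, 0, 0]],
    [0.3, [0, 0, 0.195], [0, 0, 0]],
    [0.3, [0, 0, 0.203], [0, 0, 0]],
    [0.3, [0, 0, 0.206], [0, 0, 0]],
    [0.3, [0, 0, 0.208], [0, 0, 0]],
    [0.3, [0, 0, 0.208], [0, 0, 0]]
  ]
}}

```text
time_s: 14.02
eef_pos: [0.5066, -0.1509, 0.093]
tool_rot: [[-0.109, 0.994, 0.001], [0.994, 0.109, 0.001], [0.001, 0.001, -1.0]]
ft_force: [0.6, -0.1, -1.4]
gripper_width: 0.0394
```

{"api": "send_rows", "payload": {
  "rows": [
    [0.3, [0, 0, 0.001], [0, 0, 0]],
    [0.3, [0, 0, 0.002], [0, 0, 0]],
    [0.3, [0, 0, 0.003], [0, 0, 0]],
    [0.3, [0, 0, 0.003], [0, 0, 0]]
  ]
}}

```text
time_s: 14.52
eef_pos: [0.5063, -0.1509, 0.0894]
tool_rot: [[-0.109, 0.994, 0.0], [0.994, 0.109, 0.001], [0.001, 0.001, -1.0]]
ft_force: [-0.1, -0.0, -1.4]
gripper_width: 0.0395
```

```bash
python3 - <<'E'
from h import *
f=[]
o=observe();print(o["eef_pos"],o["ft_force"],o["moment"])
E
```

```text
[ 0.50632194 -0.15085624  0.08944301] [-0.12497429 -0.03121347 -1.42438901] [ 0.02880287 -0.0468319  -0.02339694]
```

{"api": "send_rows", "payload": {
  "rows": [
    [0.3, [0, 0, 0.001], [0, 0, 0]],
    [0.3, [0, 0, 0.002], [0, 0, 0]],
    [0.3, [0, 0, 0.003], [0, 0, 0]],
    [0.3, [0, 0, 0.003], [0, 0, 0]]
  ]
}}

```text
time_s: 15.02
eef_pos: [0.507, -0.1509, 0.0878]
tool_rot: [[-0.109, 0.994, 0.003], [0.994, 0.109, 0.001], [0.0, 0.003, -1.0]]
ft_force: [-0.8, 3.4, 16.2]
gripper_width: 0.0396
```

{"api": "send_rows", "payload": {
  "rows": [
    [0.3, [0, 0, -0.001], [0, 0, 0]],
    [0.3, [0, 0, -0.001], [0, 0, 0]],
    [0.55, [0, 0, -0.001], [0, 0, 0]],
    [0.65, [0, 0, -0.001], [0, 0, 0]],
    [0.65, [0, 0, -0.001], [0, 0, 0]],
    [0.65, [0, 0, -0.001], [0, 0, 0]],
    [0.65, [0, 0, -0.001], [0, 0, 0]]
  ]
}}

```text
time_s: 15.9
eef_pos: [0.5063, -0.1508, 0.0875]
tool_rot: [[-0.109, 0.994, 0.001], [0.994, 0.109, 0.001], [0.001, 0.001, -1.0]]
ft_force: [-0.7, -0.3, 0.4]
gripper_width: 0.0555
```

```bash
python3 - <<'E'
from h import *
o=observe();print(o["eef_pos"],o["ft_force"],o["gripper_width"])
c=capture("wrist");cv2.imwrite("pics/w8.png",c["color"][:,:,::-1])
E
```

```text
[ 0.50634622 -0.15084996  0.08747759] [-0.68174369 -0.26882017  0.36859758] 0.055540254467476936
```

View pics/w8.png

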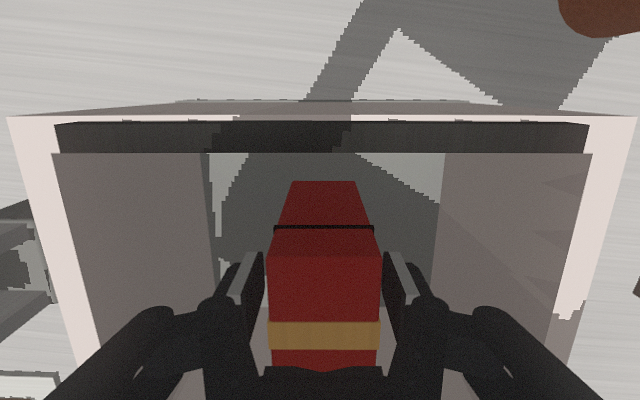

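{"api": "send_rows", "payload": {
  "rows": [
    [0.65, [0, 0, -0.02], [0, 0, 0]],
    [0.65, [0, 0, -0.06], [0, 0, 0]],
    [0.65, [0, 0, -0.11], [0, 0, 0]],
    [0.65, [0, 0, -0.16], [0, 0, 0]],
    [0.3, [0, 0, -0.21], [0, 0, 0]],
    [0, [0, 0, -0.25], [0, 0, 0]],
    [0, [0, 0, -0.26], [0, 0, 0]],
    [0, [0, 0, -0.26], [0, 0, 0]]
  ]
}}

```text
time_s: 16.95
eef_pos: [0.5063, -0.1511, 0.3473]
tool_rot: [[-0.109, 0.994, 0.001], [0.994, 0.109, 0.001], [0.001, 0.001, -1.0]]
ft_force: [-0.6, -0.3, -0.0]
gripper_width: -0.0004
```

```bash
python3 - <<'E'
from h import *
o=observe();print(o["eef_pos"],o["ft_force"],o["gripper_width"])
c=capture("wrist");cv2.imwrite("pics/w9.png",c["color"][:,:,::-1])
s=capture("scene");cv2.imwrite("pics/s9.png",cv2.resize(s["color"][:,:,::-1][100:260,180:340],None,fx=3.7,fy=3.7,interpolation=cv2.INTER_CUBIC))
m=mark_of("lid_edge","scene");print([(d["score"],d["position"][0]*640,d["position"][1]*400) for d in m])
th=np.deg2rad(6.3);ux=np.array([np.cos(th),np.sin(th),0]);uy=np.array([-np.sin(th),np.cos(th),0]);uz=np.array([0,0,1.])
H=np.array([.5059,-.151,.14])+.075*ux
for a in (1.55,1.6,1.65,1.7,1.75):
    d=-np.cos(a)*ux+np.sin(a)*uz; n=np.sin(a)*ux+np.cos(a)*uz
    print(a,proj(s,[H+.15*d+.012*n+y*uy for y in(.085,0,-.085)]+[H+.085*uy+.012*n,H-.085*uy+.012*n]).round(1).tolist())
E
```

```text
[ 0.5062582  -0.15112793  0.34732855] [-0.56591567 -0.32188557 -0.03317959] -0.0003595974898425585
[(0.56, 249.984, 157.48)]
1.55 [[290.2, 160.7], [249.5, 156.8], [209.8, 153.1], [292.7, 214.9], [221.0, 206.9]]
1.6 [[289.5, 163.1], [248.5, 159.2], [208.6, 155.4], [292.7, 215.1], [221.0, 207.0]]
1.65 [[288.7, 165.8], [247.5, 161.8], [207.4, 157.9], [292.7, 215.2], [221.1, 207.2]]
1.7 [[288.0, 168.6], [246.5, 164.5], [206.2, 160.6], [292.7, 215.4], [221.1, 207.4]]
1.75 [[287.3, 171.5], [245.6, 167.4], [205.1, 163.4], [292.7, 215.6], [221.2, 207.5]]
```

View pics/w9.png

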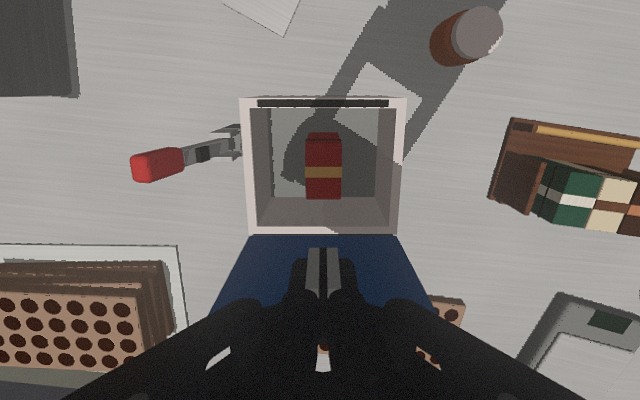

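View pics/s9.png

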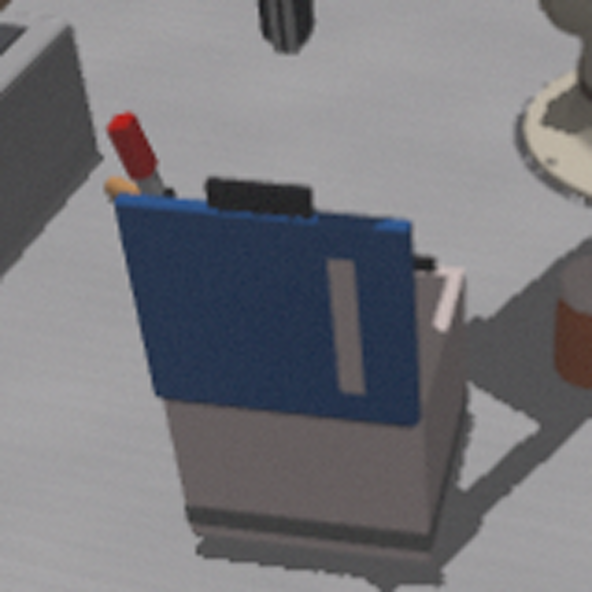

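```bash
python3 - <<'E'
import numpy as np
r=.13
for a in list(np.arange(1.6,.09,-.1))+[.06,.04,.02]:
    d=np.array([-np.cos(a),np.sin(a)]);n=np.array([np.sin(a),np.cos(a)])
    P=r*d+.010*n+np.array([.011,.14]); print(round(a,2),(P[0]+.075).round(3),(.3473-P[1]).round(3))
E
```

```text
1.6 0.1 0.078
1.5 0.087 0.077
1.4 0.074 0.077
1.3 0.061 0.079
1.2 0.048 0.083
1.1 0.036 0.087
1.0 0.024 0.093
0.9 0.013 0.099
0.8 0.003 0.107
0.7 -0.007 0.116
0.6 -0.016 0.126
0.5 -0.023 0.136
0.4 -0.03 0.147
0.3 -0.035 0.159
0.2 -0.039 0.172
0.1 -0.042 0.184
0.06 -0.043 0.19
0.04 -0.043 0.192
0.02 -0.044 0.195
```

First get behind the lid.

{"api": "send_rows", "payload": {
  "rows": [
    [0, [0, 0.04, -0.01], [0, 0, 0]],
    [0, [0, 0.08, -0.01], [0, 0, 0]],
    [0, [0, 0.12, -0.01], [0, 0, 0]],
    [0, [0, 0.125, 0.03], [0, 0, 0]],
    [0, [0, 0.125, 0.078], [0, 0, 0]],
    [0, [0, 0.125, 0.078], [0, 0, 0]],
    [0, [0, 0.112, 0.078], [0, 0, 0]],
    [0, [0, 0.1, 0.078], [0, 0, 0]],
    [0, [0, 0.087, 0.077], [0, 0, 0]],
    [0, [0, 0.074, 0.077], [0, 0, 0]]
  ]
}}

```text
time_s: 18.35
eef_pos: [0.579, -0.1432, 0.2715]
tool_rot: [[-0.109, 0.994, 0.002], [0.994, 0.109, 0.0], [0.0, 0.002, -1.0]]
ft_force: [2.7, 0.1, -0.4]
gripper_width: 0.0
```

```bash
python3 - <<'E'
from h import *
o=observe();print(o["eef_pos"],o["ft_force"],o["gripper_width"])
s=capture("scene");cv2.imwrite("pics/s10.png",cv2.resize(s["color"][:,:,::-1][80:260,180:360],None,fx=3.3,fy=3.3,interpolation=cv2.INTER_CUBIC))
E
```

```text
[ 0.57899283 -0.14317178  0.27148027] [ 2.69674206  0.08062941 -0.43693806] 1.3430667913776152e-05
```

View pics/s10.png

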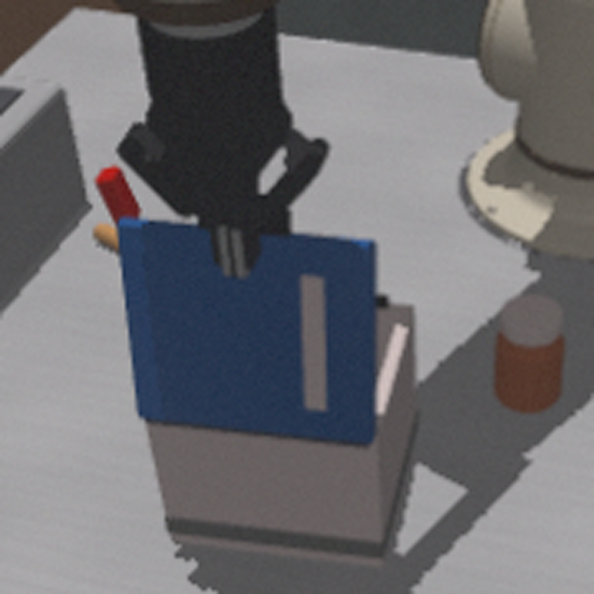

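{"api": "send_rows", "payload": {
  "rows": [
    [0, [0, -0.013, 0.002], [0, 0, 0]],
    [0, [0, -0.026, 0.006], [0, 0, 0]],
    [0, [0, -0.038, 0.01], [0, 0, 0]],
    [0, [0, -0.05, 0.016], [0, 0, 0]],
    [0, [0, -0.061, 0.022], [0, 0, 0]],
    [0, [0, -0.071, 0.03], [0, 0, 0]],
    [0, [0, -0.081, 0.039], [0, 0, 0]],
    [0, [0, -0.09, 0.049], [0, 0, 0]],
    [0, [0, -0.097, 0.059], [0, 0, 0]],
    [0, [0, -0.104, 0.07], [0, 0, 0]],
    [0, [0, -0.109, 0.082], [0, 0, 0]],
    [0, [0, -0.113, 0.095], [0, 0, 0]],
    [0, [0, -0.116, 0.105], [0, 0, 0]],
    [0, [0, -0.116, 0.107], [0, 0, 0]]
  ]
}}

```text
time_s: 20.15
eef_pos: [0.4642, -0.1554, 0.1627]
tool_rot: [[-0.109, 0.994, -0.0], [0.994, 0.109, 0.001], [0.001, -0.0, -1.0]]
ft_force: [0.3, -0.2, 1.1]
gripper_width: 0.0001
```

```bash
python3 - <<'E'
from h import *
o=observe();print(o["eef_pos"],o["ft_force"],o["gripper_width"])
s=capture("scene");cv2.imwrite("pics/s11.png",cv2.resize(s["color"][:,:,::-1][80:260,180:360],None,fx=3.3,fy=3.3,interpolation=cv2.INTER_CUBIC))
E
```

```text
[ 0.46422596 -0.15540827  0.16270544] [ 0.26907087 -0.16905436  1.13839432] 0.00014740370846466803
```

View pics/s11.png

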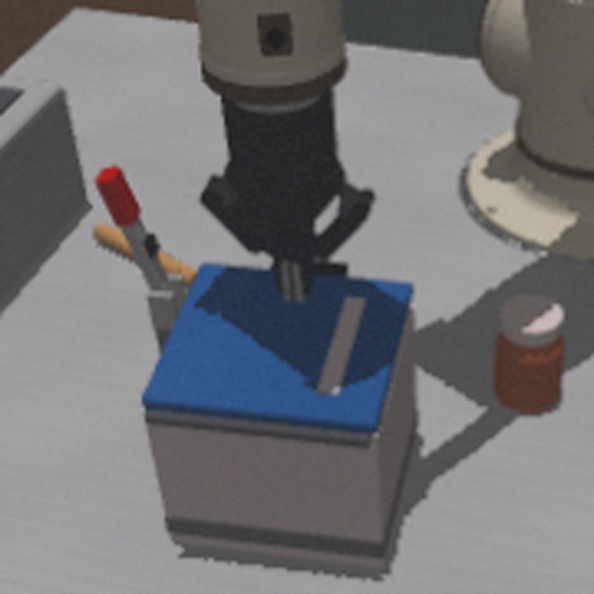

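{"api": "send_rows", "payload": {
  "rows": [
    [0, [0, 0, 0.002], [0, 0, 0]],
    [0, [0, 0, 0.004], [0, 0, 0]],
    [0, [0, 0, 0.005], [0, 0, 0]],
    [0, [0, 0, 0.005], [0, 0, 0]]
  ]
}}

```text
time_s: 20.7
eef_pos: [0.4646, -0.1556, 0.1587]
tool_rot: [[-0.109, 0.994, 0.001], [0.994, 0.109, 0.001], [0.001, 0.001, -1.0]]
ft_force: [-2.1, -1.3, 2.4]
gripper_width: -0.0001
```

{"api": "send_rows", "payload": {
  "rows": [
    [0, [0, 0, -0.03], [0, 0, 0]],
    [0, [0, 0, -0.08], [0, 0, 0]],
    [0, [0, 0, -0.13], [0, 0, 0]],
    [0, [0, 0, -0.18], [0, 0, 0]],
    [0, [0, 0, -0.2], [0, 0, 0]],
    [0, [0, 0, -0.2], [0, 0, 0]]
  ]
}}

```text
time_s: 21.45
eef_pos: [0.4648, -0.1558, 0.3595]
tool_rot: [[-0.109, 0.994, 0.003], [0.994, 0.109, -0.0], [-0.0, 0.003, -1.0]]
ft_force: [-0.6, -0.5, -0.8]
gripper_width: -0.0002
```

```bash
cat >> h.py <<'E'
th=np.deg2rad(6.3);cx=np.array([np.cos(th),np.sin(th),0]);cy=np.array([-np.sin(th),np.cos(th),0]);uz=np.array([0,0,1.])
CC=np.array([.5059,-.151,0]); H=CC+.075*cx+.14*uz; PV=CC-.03*cx-.1*cy+.162*uz
def clampax(a): return cy*np.cos(a)+uz*np.sin(a), -cy*np.sin(a)+uz*np.cos(a)  # along arm, outer normal
def lidpt(a,r,y,off=.012): return H+r*(-np.cos(a)*cx+np.sin(a)*uz)+off*(np.sin(a)*cx+np.cos(a)*uz)+y*cy
E
python3 - <<'E'
from h import *
o=observe();print(o["eef_pos"],o["ft_force"])
for n in("scene","wrist","top"):
    s=capture(n);im=s["color"][:,:,::-1];cv2.imwrite(f"pics/{n}12.png",im)
    for t in("clamp_grip","clamp_pivot","lid_edge"):
        m=mark_of(t,n);print(n,t,[(d["score"],round(d["position"][0]*640,1),round(d["position"][1]*400,1)) for d in m[:2]])
    print("pv",proj(s,[PV]).round(1),"tip110/grip",[(a,proj(s,[PV+.11*clampax(a)[0],PV+.089*clampax(a)[0]+.008*clampax(a)[1]]).round(1).tolist()) for a in(1.6,1.7,1.8,1.9)])
    print("lid",[(a,proj(s,[lidpt(a,.15,y) for y in(.085,0,-.085)]).round(1).tolist()) for a in(.03,.06,.09)])
s=cv2.imread("pics/scene12.png");cv2.imwrite("pics/s12.png",cv2.resize(s[100:260,180:340],None,fx=3.7,fy=3.7,interpolation=cv2.INTER_CUBIC))
E
```

```text
[ 0.46480132 -0.15579705  0.35954831] [-0.63201148 -0.49648025 -0.81015286]
scene clamp_grip []
scene clamp_pivot [(0.71, 227.7, 170.4)]
scene lid_edge [(0.55, 271.8, 164.3)]
pv [[229.3 168.5]] tip110/grip [(1.6, [[221.1, 130.7], [219.6, 138.2]]), (1.7, [[216.7, 130.7], [216.1, 138.4]]), (1.8, [[212.4, 131.0], [212.8, 138.9]]), (1.9, [[208.4, 131.7], [209.7, 139.8]])]
lid [(0.03, [[304.9, 166.6], [272.4, 163.4], [240.6, 160.4]]), (0.06, [[304.9, 165.3], [272.3, 162.2], [240.3, 159.1]]), (0.09, [[304.8, 164.1], [272.1, 160.9], [240.0, 157.8]])]
wrist clamp_grip [(0.79, 161.0, 211.8)]
wrist clamp_pivot [(0.71, 227.0, 184.5)]
wrist lid_edge [(0.65, 323.3, 140.8)]
pv [[227.8 183.3]] tip110/grip [(1.6, [[183.4, 222.5], [184.7, 212.5]]), (1.7, [[169.2, 222.0], [174.6, 211.9]]), (1.8, [[156.0, 221.1], [165.3, 210.9]]), (1.9, [[144.0, 219.6], [156.9, 209.6]])]
lid [(0.03, [[405.6, 139.7], [322.9, 139.7], [240.0, 139.9]]), (0.06, [[406.6, 140.9], [322.9, 140.9], [239.0, 141.1]]), (0.09, [[407.7, 142.2], [322.9, 142.2], [238.0, 142.4]])]
top clamp_grip []
top clamp_pivot []
top lid_edge [(0.33, 228.2, 215.6)]
pv [[436. 206.]] tip110/grip [(1.6, [[455.2, 195.5], [455.3, 197.3]]), (1.7, [[461.0, 194.9], [459.7, 196.9]]), (1.8, [[466.5, 194.5], [463.7, 196.7]]), (1.9, [[471.5, 194.2], [467.4, 196.5]])]
lid [(0.03, [[349.4, 237.8], [390.7, 233.2], [431.6, 228.5]]), (0.06, [[349.5, 237.4], [391.1, 232.7], [432.1, 228.0]]), (0.09, [[349.6, 236.8], [391.4, 232.1], [432.7, 227.4]])]
```

View pics/s12.png

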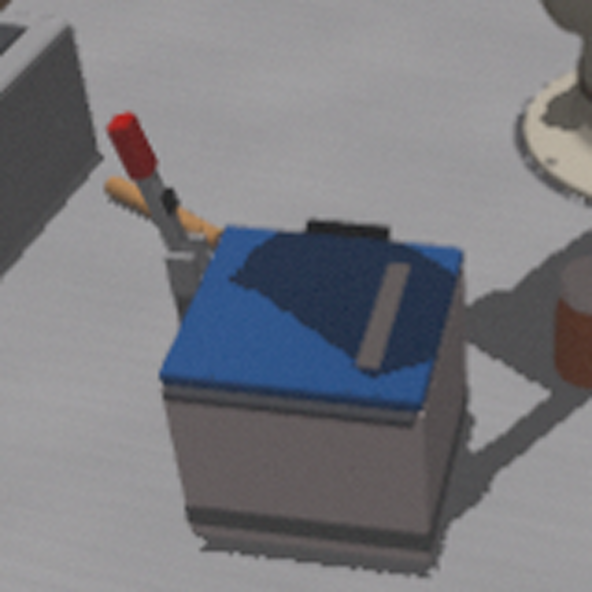

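View pics/wrist12.png

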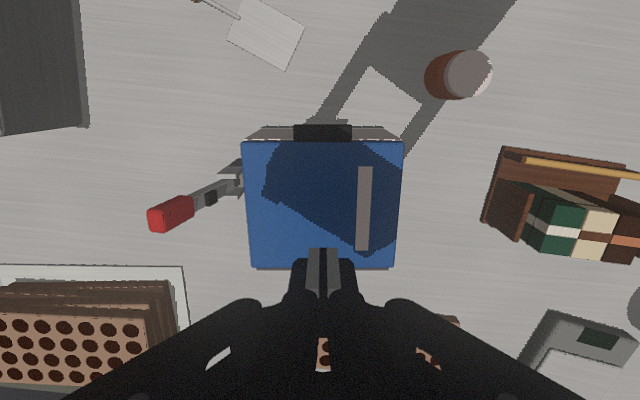

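```bash
python3 - <<'E'
from h import *
print(observe()["q"])
R=tool(96.3,0);print(R.round(3))
for Y,Z in[(-.07,.36),(-.07,.245)]: print(to(PV*[1,1,0]+Y*cy+Z*uz,R))
for a in list(np.arange(1.8,-.01,-.1)):
    d=np.array([np.cos(a),np.sin(a)]);n=np.array([-np.sin(a),np.cos(a)])
    P=.089*d+.006*n+np.array([-.011,.162]); print(round(a,2),"dY from -.07",(P[0]+.07).round(3),"dz tool from .245",(.245-P[1]).round(3))
E
```

```text
[-2.75931316e+01 -2.27241466e+00  7.93456879e+01  6.47242511e-02
  1.02933352e+02 -1.23839780e+02]
[[-0.994 -0.11   0.   ]
 [-0.11   0.994  0.   ]
 [ 0.     0.    -1.   ]]
([-0.1699, 0.0118, -0.0018], [0.07, -0.02, -90.04])
([-0.17, 0.0118, 0.1132], [0.07, -0.02, -90.04])
1.8 dY from -.07 0.033 dz tool from .245 -0.002
1.7 dY from -.07 0.042 dz tool from .245 -0.004
1.6 dY from -.07 0.05 dz tool from .245 -0.006
1.5 dY from -.07 0.059 dz tool from .245 -0.006
1.4 dY from -.07 0.068 dz tool from .245 -0.006
1.3 dY from -.07 0.077 dz tool from .245 -0.004
1.2 dY from -.07 0.086 dz tool from .245 -0.002
1.1 dY from -.07 0.094 dz tool from .245 0.001
1.0 dY from -.07 0.102 dz tool from .245 0.005
0.9 dY from -.07 0.11 dz tool from .245 0.01
0.8 dY from -.07 0.117 dz tool from .245 0.015
0.7 dY from -.07 0.123 dz tool from .245 0.021
0.6 dY from -.07 0.129 dz tool from .245 0.028
0.5 dY from -.07 0.134 dz tool from .245 0.035
0.4 dY from -.07 0.139 dz tool from .245 0.043
0.3 dY from -.07 0.142 dz tool from .245 0.051
0.2 dY from -.07 0.145 dz tool from .245 0.059
0.1 dY from -.07 0.147 dz tool from .245 0.068
-0.0 dY from -.07 0.148 dz tool from .245 0.077
```

{"api": "send_rows", "payload": {
  "rows": [
    [0, [-0.04, 0.003, 0], [0, 0, 10]],
    [0, [-0.08, 0.006, 0], [0, 0, 20]],
    [0, [-0.12, 0.009, 0], [0, 0, 30]],
    [0, [-0.15, 0.012, 0], [0, 0, 40]],
    [0, [-0.17, 0.012, 0], [0, 0, 50]],
    [0, [-0.17, 0.012, 0], [0, 0, 60]],
    [0, [-0.17, 0.012, 0], [0, 0, 70]],
    [0, [-0.17, 0.012, 0], [0, 0, 80]],
    [0, [-0.17, 0.012, 0.03], [0, 0, 90]],
    [0, [-0.17, 0.012, 0.07], [0, 0, 90]],
    [0, [-0.17, 0.012, 0.105], [0, 0, 90]],
    [0, [-0.17, 0.012, 0.113], [0, 0, 90]],
    [0, [-0.17, 0.012, 0.113], [0, 0, 90]],
    [0, [-0.17, 0.012, 0.113], [0, 0, 90]]
  ]
}}

```text
time_s: 23.8
eef_pos: [0.4954, -0.3236, 0.247]
tool_rot: [[0.994, 0.109, 0.002], [0.109, -0.994, -0.0], [0.002, 0.001, -1.0]]
ft_force: [0.1, -0.2, 0.0]
gripper_width: 0.0001
```

```bash
python3 - <<'E'
from h import *
o=observe();print(o["eef_pos"],o["ft_force"],o["q"]); p=o["eef_pos"]-PV; print(p@cx,p@cy,p[2])
s=capture("scene");cv2.imwrite("pics/s13.png",cv2.resize(s["color"][:,:,::-1][80:260,160:340],None,fx=3.3,fy=3.3,interpolation=cv2.INTER_CUBIC))
E
```

```text
[ 0.49538509 -0.32360735  0.2469747 ] [ 0.14013321 -0.21237167  0.01748148] [-4.06458287e+01  1.02822995e+01  7.86354277e+01  6.17179436e-02
  9.09705297e+01 -4.69057784e+01]
0.0006076389134094087 -0.07041112292596166 0.08497469616366049
```

View pics/s13.png

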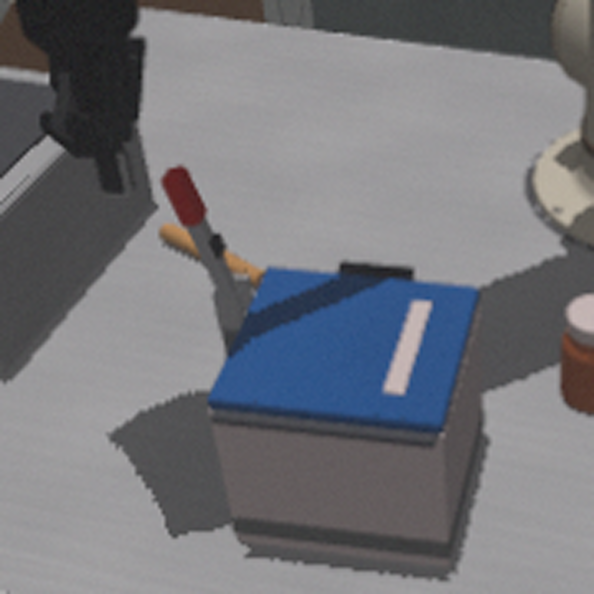

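{"api": "send_rows", "payload": {
  "rows": [
    [0, [0, -0.01, 0], [0, 0, 0]],
    [0, [0, -0.02, 0], [0, 0, 0]],
    [0, [0, -0.033, 0], [0, 0, 0]],
    [0, [0, -0.042, 0], [0, 0, 0]],
    [0, [0, -0.05, 0], [0, 0, 0]],
    [0, [0, -0.059, -0.003], [0, 0, 0]],
    [0, [0, -0.068, -0.003], [0, 0, 0]],
    [0, [0, -0.077, -0.002], [0, 0, 0]],
    [0, [0, -0.086, 0], [0, 0, 0]],
    [0, [0, -0.094, 0.003], [0, 0, 0]],
    [0, [0, -0.102, 0.007], [0, 0, 0]]
  ]
}}

```text
time_s: 25.22
eef_pos: [0.4838, -0.2215, 0.2387]
tool_rot: [[0.994, 0.109, 0.001], [0.109, -0.994, -0.0], [0.001, 0.0, -1.0]]
ft_force: [-0.1, -5.4, 0.8]
gripper_width: 0.0003
```

```bash
python3 - <<'E'
from h import *
o=observe();print(o["eef_pos"],o["ft_force"]); p=o["eef_pos"]-PV; print(p@cx,p@cy,p[2])
s=capture("scene");cv2.imwrite("pics/s14.png",cv2.resize(s["color"][:,:,::-1][80:260,160:340],None,fx=3.3,fy=3.3,interpolation=cv2.INTER_CUBIC))
E
```

```text
[ 0.48377326 -0.2214989   0.23866141] [-0.11209515 -5.44548342  0.82008119]
0.00027073275947443764 0.03235490539102487 0.07666141109027447
```

View pics/s14.png

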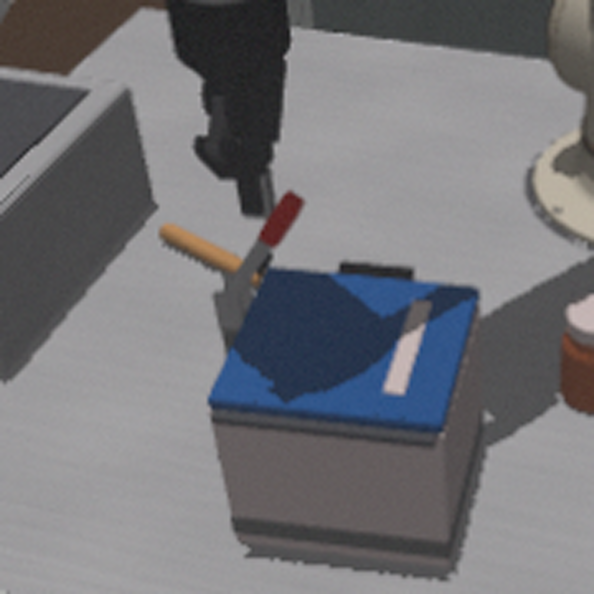

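Swinging well. Continue down to about 0.1.

{"api": "send_rows", "payload": {
  "rows": [
    [0, [0, -0.008, 0.005], [0, 0, 0]],
    [0, [0, -0.015, 0.01], [0, 0, 0]],
    [0, [0, -0.021, 0.016], [0, 0, 0]],
    [0, [0, -0.027, 0.023], [0, 0, 0]],
    [0, [0, -0.032, 0.03], [0, 0, 0]],
    [0, [0, -0.037, 0.038], [0, 0, 0]],
    [0, [0, -0.04, 0.046], [0, 0, 0]],
    [0, [0, -0.043, 0.054], [0, 0, 0]],
    [0, [0, -0.044, 0.058], [0, 0, 0]],
    [0, [0, -0.045, 0.061], [0, 0, 0]],
    [0, [0, -0.045, 0.061], [0, 0, 0]]
  ]
}}

```text
time_s: 26.65
eef_pos: [0.479, -0.177, 0.1775]
tool_rot: [[0.994, 0.109, 0.001], [0.109, -0.994, 0.001], [0.001, -0.001, -1.0]]
ft_force: [-1.3, -3.4, 3.0]
gripper_width: 0.0003
```

```bash
python3 - <<'E'
from h import *
o=observe();print(o["eef_pos"],o["ft_force"]); p=o["eef_pos"]-PV; print(p@cx,p@cy,p[2])
s=capture("scene");cv2.imwrite("pics/s15.png",cv2.resize(s["color"][:,:,::-1][80:260,160:340],None,fx=3.3,fy=3.3,interpolation=cv2.INTER_CUBIC))
E
```

```text
[ 0.47898785 -0.17695049  0.1775215 ] [-1.2963549  -3.42508176  3.04111947]
0.0004027146444352894 0.07715941334783616 0.015521500672681987
```

View pics/s15.png

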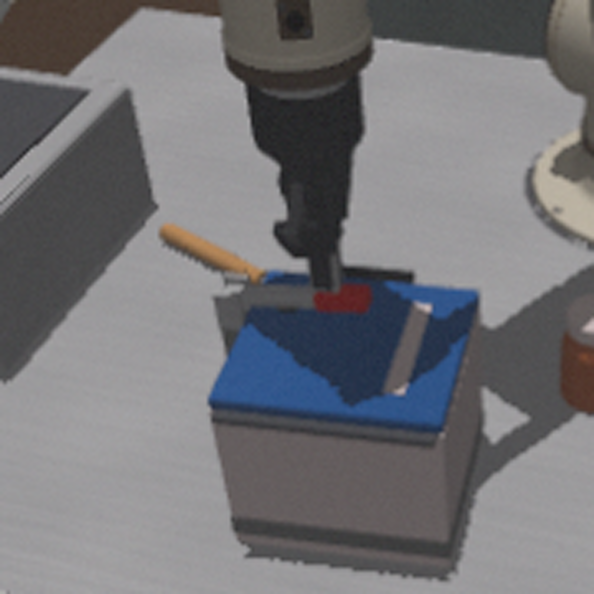

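{"api": "send_rows", "payload": {
  "rows": [
    [0, [0, 0, 0.002], [0, 0, 0]],
    [0, [0, 0, 0.004], [0, 0, 0]],
    [0, [0, 0, 0.006], [0, 0, 0]],
    [0, [0, 0, 0.008], [0, 0, 0]],
    [0, [0, 0, 0.008], [0, 0, 0]]
  ]
}}

```text
time_s: 27.32
eef_pos: [0.479, -0.1761, 0.1703]
tool_rot: [[0.994, 0.11, 0.001], [0.11, -0.994, 0.002], [0.001, -0.002, -1.0]]
ft_force: [-5.5, 7.0, 16.3]
gripper_width: 0.0001
```

{"api": "send_rows", "payload": {
  "rows": [
    [0, [0, 0, 0.001], [0, 0, 0]],
    [0, [0, 0, 0.002], [0, 0, 0]],
    [0, [0, 0, 0.002], [0, 0, 0]],
    [0, [0, 0, 0.002], [0, 0, 0]]
  ]
}}

```text
time_s: 27.82
eef_pos: [0.4791, -0.1761, 0.1699]
tool_rot: [[0.994, 0.11, 0.002], [0.11, -0.994, 0.002], [0.002, -0.001, -1.0]]
ft_force: [-13.7, 12.5, 38.3]
gripper_width: 0.0002
```

{"api": "send_rows", "payload": {
  "rows": [
    [0, [0, 0, -0.01], [0, 0, 0]],
    [0, [0, 0, -0.04], [0, 0, 0]],
    [0, [0, 0, -0.09], [0, 0, 0]],
    [0, [0, 0.03, -0.14], [0, 0, 0]],
    [0, [0, 0.06, -0.18], [0, 0, 0]],
    [0, [0, 0.06, -0.18], [0, 0, 0]],
    [0, [0, 0.06, -0.18], [0, 0, 0]]
  ]
}}

```text
time_s: 28.7
eef_pos: [0.4853, -0.2365, 0.3463]
tool_rot: [[0.994, 0.109, -0.001], [0.109, -0.994, 0.002], [-0.0, -0.002, -1.0]]
ft_force: [-0.0, 0.4, 0.2]
gripper_width: -0.0001
```

```bash
python3 - <<'E'
from h import *
o=observe();print(o["eef_pos"],o["ft_force"])
s=capture("scene");cv2.imwrite("pics/s16.png",cv2.resize(s["color"][:,:,::-1][110:270,190:350],None,fx=3.7,fy=3.7,interpolation=cv2.INTER_CUBIC))
cv2.imwrite("pics/s16r.png",cv2.resize(s["color"][:,:,::-1][190:290,350:470],None,fx=5,fy=5,interpolation=cv2.INTER_CUBIC))
for a in(0,.03,.06): print(a,proj(s,[lidpt(a,.15,.085,0),lidpt(a,.15,.085)]).round(1).tolist())
for a in(0,.05,.1): d,n=clampax(a);print(a,proj(s,[PV+.11*d+.008*n,PV+.11*d]).round(1).tolist())
s=capture("wrist");cv2.imwrite("pics/w16.png",s["color"][:,:,::-1])
E
```

```text
[ 0.4853368  -0.23648563  0.34631162] [-0.04763289  0.42944541  0.16770758]
0 [[305.0, 171.6], [305.0, 167.9]]
0.03 [[305.0, 170.2], [304.9, 166.6]]
0.06 [[305.0, 168.9], [304.9, 165.3]]
0 [[271.7, 170.1], [272.0, 172.7]]
0.05 [[271.4, 168.3], [271.8, 170.9]]
0.1 [[270.9, 166.5], [271.4, 169.1]]
```

View pics/s16.png

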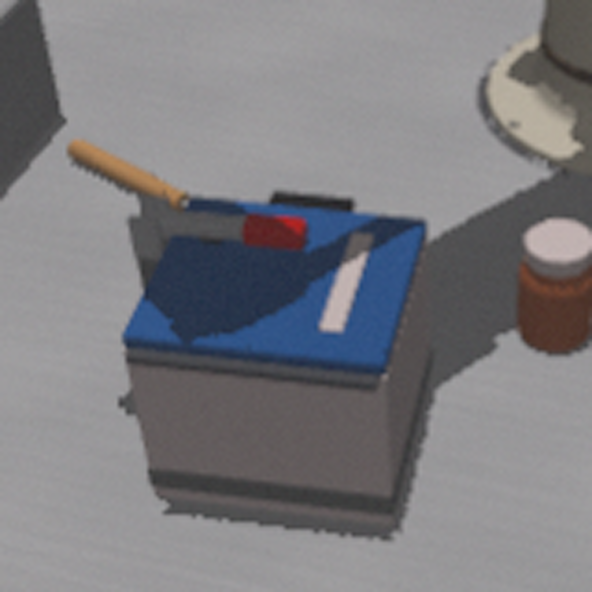

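View pics/s16r.png

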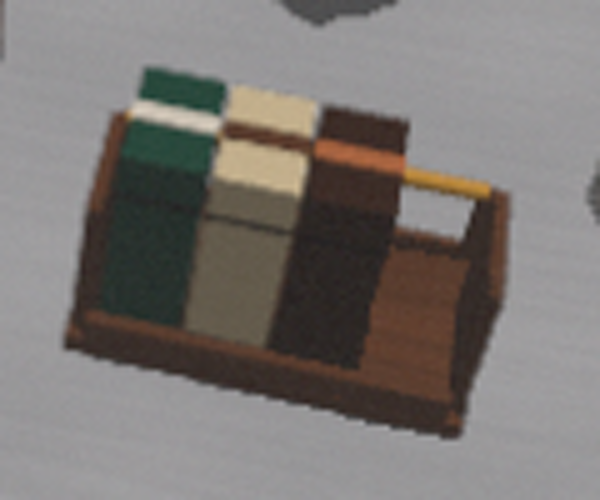

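```bash
python3 - <<'E'
from cell import *
print(close_job()); print(observe()["time_s"])
E
```

```text
the job is handed in; nothing more can be done
None
the job is handed in; nothing more can be done
```

The order is packed and I handed the job in at about 29 s of the 69 s allowed; no verdict is reported.

- **Red box:** I tipped it forward onto the front rail, where the wrist picture put it at about 36°. I then gripped it at 40 N, stood it on the cool box floor and let go. The wrist pictures before I shut the lid showed it upright and central; it can't be seen now.
- **Lid and clamp:** The lid rested on its seal at about 0.05 to 0.06 rad. I then swung the clamp down until it met its stop: the last 0.4 mm of travel raised the force from 16 to 38 N. In the last pictures I read both the lid and the clamp at about 0 rad, good to a few hundredths of a radian. The picture alone therefore doesn't clearly settle the 0.03 limit on the lid.
- **Check that disagreed:** The lid edge sat about 2 pixels off my projection, both before and after clamping. I took that as calibration error and used the change between the two readings.
- **Other boxes and robot:** The brown, cream and green boxes are still standing in their places in the rack. The arm was raised clear and the force reading was near zero before I handed in.

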